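# Find the rocking corner of a jig plate and press its cam shim flat

### The job

The jig plate rocks on its base because one of its four feet hangs clear. Press down on the foot bolts at the plate's corners with a fingertip to find the corner that gives, press that corner's raised shim lever down flat, take the finger off it, and then press the same corner's bolt firmly once more to prove that it stands firm. Leave the other three shim levers standing up, do not pry the plate up, leave the loose things where they lie, and finish clear of everything.

Things in the scene. Friction and masses are not known exactly. Their poses are not given: they have to be found in the camera images.
- jig_base: Grey base plate of the jig, 214 (x) x 216 (y) x 8 mm, fixed on the narrow side bench to the right (its top at z = 5 mm), turned up to 0.28 rad. Origin: centre of its underside; z up, x away from the robot. It carries four steel rest blocks, one under each corner of the jig plate; one of them (any of the four, hard to see) is 4 mm lower than the others.
- jig_plate: Aluminium plate 160 (x) x 200 (y) x 12 mm, axes like the base's; origin: centre of its underside, 36 mm above the base's; half-round former (37 mm high) fixed on top. A sprung stud holds it level on a domed seat in the middle; four feet steady its corners. Sound corners pressed on the bolt stay put; over the low block the foot hangs 4 mm clear: 3 to 4 N rocks that corner down, and it springs back.
- bolt_1 (a point): Centre of the top of the foot bolt at the near left corner of the jig plate: dark round head 16 mm across, 2 mm high, right above the foot, at x -56, y +84, z +14 mm in the plate's frame (50 mm above the base's underside when level). The place to press the corner.
- thumb_1 (a point): Point on the upper face of the near left shim's steel lever, 50 mm from its pivot, which is at x -91, y +84, z +8 mm in the plate's frame, just outside the plate's long edge. The lever, 15 x 64 x 4 mm, runs inwards along -y; at the start it stands up at 45 degrees, its tip 40 mm inwards of the pivot and up to 95 mm above the base's underside.
- shim_1 (a joint): Angle of the near left shim lever above flat, rad: 0 flat (stop), 0.74 to 0.82 at the start. Polished. Pushed straight down 20 to 35 mm inwards of the pivot it folds flat (5 to 10 N), its top then 50 mm above the base's underside, and stays. Flat, its cam reaches 4 mm below the foot: it carries a foot that hangs clear, but heaves a sound corner out of level.
- bolt_2 (a point): Centre of the top of the foot bolt at the near right corner of the jig plate: dark round head 16 mm across, 2 mm high, right above the foot, at x -56, y -84, z +14 mm in the plate's frame (50 mm above the base's underside when level). The place to press the corner.
- thumb_2 (a point): Point on the upper face of the near right shim's steel lever, 50 mm from its pivot, which is at x -91, y -84, z +8 mm in the plate's frame, just outside the plate's long edge. The lever, 15 x 64 x 4 mm, runs inwards along +y; at the start it stands up at 45 degrees, its tip 40 mm inwards of the pivot and up to 95 mm above the base's underside.
- shim_2 (a joint): Angle of the near right shim lever above flat, rad: 0 flat (stop), 0.74 to 0.82 at the start. Polished. Pushed straight down 20 to 35 mm inwards of the pivot it folds flat (5 to 10 N), its top then 50 mm above the base's underside, and stays. Flat, its cam reaches 4 mm below the foot: it carries a foot that hangs clear, but heaves a sound corner out of level.
- bolt_3 (a point): Centre of the top of the foot bolt at the far left corner of the jig plate: dark round head 16 mm across, 2 mm high, right above the foot, at x +56, y +84, z +14 mm in the plate's frame (50 mm above the base's underside when level). The place to press the corner.
- thumb_3 (a point): Point on the upper face of the far left shim's steel lever, 50 mm from its pivot, which is at x +91, y +84, z +8 mm in the plate's frame, just outside the plate's long edge. The lever, 15 x 64 x 4 mm, runs inwards along -y; at the start it stands up at 45 degrees, its tip 40 mm inwards of the pivot and up to 95 mm above the base's underside.
- shim_3 (a joint): Angle of the far left shim lever above flat, rad: 0 flat (stop), 0.74 to 0.82 at the start. Polished. Pushed straight down 20 to 35 mm inwards of the pivot it folds flat (5 to 10 N), its top then 50 mm above the base's underside, and stays. Flat, its cam reaches 4 mm below the foot: it carries a foot that hangs clear, but heaves a sound corner out of level.
- bolt_4 (a point): Centre of the top of the foot bolt at the far right corner of the jig plate: dark round head 16 mm across, 2 mm high, right above the foot, at x +56, y -84, z +14 mm in the plate's frame (50 mm above the base's underside when level). The place to press the corner.
- thumb_4 (a point): Point on the upper face of the far right shim's steel lever, 50 mm from its pivot, which is at x +91, y -84, z +8 mm in the plate's frame, just outside the plate's long edge. The lever, 15 x 64 x 4 mm, runs inwards along +y; at the start it stands up at 45 degrees, its tip 40 mm inwards of the pivot and up to 95 mm above the base's underside.
- shim_4 (a joint): Angle of the far right shim lever above flat, rad: 0 flat (stop), 0.74 to 0.82 at the start. Polished. Pushed straight down 20 to 35 mm inwards of the pivot it folds flat (5 to 10 N), its top then 50 mm above the base's underside, and stays. Flat, its cam reaches 4 mm below the foot: it carries a foot that hangs clear, but heaves a sound corner out of level.
- clip_on_plate: Light blue sprung clip 26x55x16 mm lying on the jig plate, just in front of the former. Loose; to be left alone. Origin: centre of its underside.
- rubber_block: Small black rubber finishing block 38x24x12 mm lying on the jig plate, just behind the former. Loose; to be left alone. Origin: centre of its underside.
- clip_beside: Light blue sprung clip 26x55x16 mm lying on the bench behind the jig. Loose; to be left alone. Origin: centre of its underside.
- marker: White marker pen with a green cap, 12x124x14 mm, lying on the main bench to the left of the jig. Loose; to be left alone. Origin: centre of its underside.
- bore_block: Cream forming block 40x66x28 mm with two bores, on the main bench to the left of the jig. Loose; to be left alone. Origin: centre of its underside.
- spare_former: Cream half-round former 34x72x37 mm, on the main bench to the left of the jig. Loose; to be left alone. Origin: centre of its underside.
- tape_roll: Roll of masking tape, 107 mm across, 30 mm high, on the main bench to the left of the jig. Loose; to be left alone. Origin: centre of its underside.

How it is judged:
On the way, in this order (a step that is already met when the one before it is completed fails the run):
1. a finger pressing on the plate rocks the loose corner down by more than 2 mm, all four shim levers still up (contact force between the fingers and jig_plate above 1 N and contact force between the fingers and shim_1 below 0.3 N and contact force between the fingers and shim_2 below 0.3 N and contact force between the fingers and shim_3 below 0.3 N and contact force between the fingers and shim_4 below 0.3 N and value of joint each of shim_1, shim_2, shim_3, shim_4 above 0.55 rad and ((z of bolt_1 in the frame of jig_base below 0.048 m and horizontal distance between the grasp point and bolt_1 below 0.045 m) or (z of bolt_2 in the frame of jig_base below 0.048 m and horizontal distance between the grasp point and bolt_2 below 0.045 m) or (z of bolt_3 in the frame of jig_base below 0.048 m and horizontal distance between the grasp point and bolt_3 below 0.045 m) or (z of bolt_4 in the frame of jig_base below 0.048 m and horizontal distance between the grasp point and bolt_4 below 0.045 m))), for 0.1 s.
2. that corner's shim lever is flat and let go, the other three still up, the plate level (((value of joint shim_1 below 0.12 rad and value of joint each of shim_2, shim_3, shim_4 above 0.55 rad and angle between jig_plate's own z axis and vertical below 0.01 rad and z of bolt_1 in the frame of jig_base above 0.0488 m) or (value of joint shim_2 below 0.12 rad and value of joint each of shim_1, shim_3, shim_4 above 0.55 rad and angle between jig_plate's own z axis and vertical below 0.01 rad and z of bolt_2 in the frame of jig_base above 0.0488 m) or (value of joint shim_3 below 0.12 rad and value of joint each of shim_1, shim_2, shim_4 above 0.55 rad and angle between jig_plate's own z axis and vertical below 0.01 rad and z of bolt_3 in the frame of jig_base above 0.0488 m) or (value of joint shim_4 below 0.12 rad and value of joint each of shim_1, shim_2, shim_3 above 0.55 rad and angle between jig_plate's own z axis and vertical below 0.01 rad and z of bolt_4 in the frame of jig_base above 0.0488 m)) and contact force between the fingers and jig_plate below 0.2 N), for 0.2 s.
3. the same corner's bolt is pressed again with at least 2.5 N and does not give (contact force between the fingers and jig_plate above 2.5 N and contact force between the fingers and shim_1 below 0.3 N and contact force between the fingers and shim_2 below 0.3 N and contact force between the fingers and shim_3 below 0.3 N and contact force between the fingers and shim_4 below 0.3 N and ((value of joint shim_1 below 0.12 rad and value of joint each of shim_2, shim_3, shim_4 above 0.55 rad and z of bolt_1 in the frame of jig_base above 0.0488 m and horizontal distance between the grasp point and bolt_1 below 0.035 m) or (value of joint shim_2 below 0.12 rad and value of joint each of shim_1, shim_3, shim_4 above 0.55 rad and z of bolt_2 in the frame of jig_base above 0.0488 m and horizontal distance between the grasp point and bolt_2 below 0.035 m) or (value of joint shim_3 below 0.12 rad and value of joint each of shim_1, shim_2, shim_4 above 0.55 rad and z of bolt_3 in the frame of jig_base above 0.0488 m and horizontal distance between the grasp point and bolt_3 below 0.035 m) or (value of joint shim_4 below 0.12 rad and value of joint each of shim_1, shim_2, shim_3 above 0.55 rad and z of bolt_4 in the frame of jig_base above 0.0488 m and horizontal distance between the grasp point and bolt_4 below 0.035 m))), for 0.2 s.
At the end, for the whole second after the job is handed in: Exactly one shim lever is flat (within 0.12 rad) and the other three stand above 0.55 rad; the plate is level within 0.010 rad and the bolt over the flattened shim is no more than 1.2 mm below its level height (((value of joint shim_1 below 0.12 rad and value of joint each of shim_2, shim_3, shim_4 above 0.55 rad and angle between jig_plate's own z axis and vertical below 0.01 rad and z of bolt_1 in the frame of jig_base above 0.0488 m) or (value of joint shim_2 below 0.12 rad and value of joint each of shim_1, shim_3, shim_4 above 0.55 rad and angle between jig_plate's own z axis and vertical below 0.01 rad and z of bolt_2 in the frame of jig_base above 0.0488 m) or (value of joint shim_3 below 0.12 rad and value of joint each of shim_1, shim_2, shim_4 above 0.55 rad and angle between jig_plate's own z axis and vertical below 0.01 rad and z of bolt_3 in the frame of jig_base above 0.0488 m) or (value of joint shim_4 below 0.12 rad and value of joint each of shim_1, shim_2, shim_3 above 0.55 rad and angle between jig_plate's own z axis and vertical below 0.01 rad and z of bolt_4 in the frame of jig_base above 0.0488 m))); the robot touches nothing.
It fails at once if a loose bystander is lifted, carried or pushed more than 20 mm (distance of any of clip_on_plate, rubber_block, clip_beside, marker, bore_block, spare_former, tape_roll from where it was at the start of the episode above 0.02 m).
It fails at once if the jig plate is pried up more than 6 mm (z of jig_plate in the frame of jig_base above 0.042 m).
It fails at once if more than one shim lever is pressed down (value of joint each of shim_1, shim_2 below 0.45 rad or value of joint each of shim_1, shim_3 below 0.45 rad or value of joint each of shim_1, shim_4 below 0.45 rad or value of joint each of shim_2, shim_3 below 0.45 rad or value of joint each of shim_2, shim_4 below 0.45 rad or value of joint each of shim_3, shim_4 below 0.45 rad).
It also fails if it takes over 72 s, if anything falls off the work surface, if the arm or the gripper's body presses on something with over 40 N, if the wrist force passes 120 N, or if a joint passes its speed limit or range.

### The arm

A 6-joint arm with a two-finger parallel gripper is mounted at the origin on a cart in front of the work surface, level with it; the furniture and walls round the work are solid. World frame = base frame: x ahead of the robot, y to its left, z up, the work surface at z = 0. Lengths are in m, angles in rad, forces in N, time in s.
With the tool pointing down it reaches from about 0.425 to 0.95 m from the base axis. Payload 3.5 kg.
Tool frame: the origin (TCP) lies on the centre line of the jaws, within the pads' length; the fingertips stand 8 mm ahead of it and the grasp point (between the pads) lies 11 mm behind it; z points along the fingers, y is the line along which they close (so a half turn about z gives the same grasp; the last joint's range is limited). The gripper opens to 85 mm and grips with 20 to 120 N. Pads are 22 mm wide; open, the fingers measure 114 mm over their backs; the gripper's body (76 mm by 85 mm) begins 54 mm behind the grasp point. The pads swing forward as they close: fully open they stand 13 mm farther back than shut.
Start: joints at [0.99, 0.286, 1.577, -0, 1.279, -0.15], TCP at [0.282, 0.613, 0.239] pointing down, gripper open.
Joint ranges: [-2.77, 2.77], [-0.9, 2.22], [0.21, 2.48], [-1.53, 4.67], [0.24, 2.81], [-2.84, 2.84]. Speed limits (rad/s): [2.79, 2.79, 3.14, 3.14, 3.14, 3.14].

### API

Orientations are given as a unit quaternion [x, y, z, w].
In Python, from plant import ctrl gives the robot as it stands. The module is installed in compiled form; this text tells all that it offers.
- The arm moves only by the tool send_rows, never from a script. Its argument "steps" is a list of rows, each a list of 5 numbers: the shift along the tool's x, y, z in m, then the turn about the tool's z in degrees, then the opening, from -1 (shut) to 1 (fully open). A call has 1 to 12 rows; each row is the pose to reach, as a shift and turn from the pose commanded when the call began, along the tool's axes at that moment; what a row does not reach only later rows make up. A row lasts 1/10 s, in which the tool goes at most 50 mm and 8.59 degrees, less where a joint would pass 70% of its speed; a pose out of reach is approached as far as the arm can. A call with a gripper value outside its range is refused whole. The fingers move at their own pace and stop on an object; "squeeze" is the grip in N (left out, the last holds). Time passes only in rows, so rows that repeat a pose let the fingers close. It gives the time, the measured TCP pose, the force, the opening and the grip force at its end, in the units of the state.
- ctrl.get_state(): the state, without advancing time (a new reading comes with each control period).
- ctrl.read_camera(name): name is "scene" or "top" or "wrist"; returns the picture (384x512x3 uint8, red, green, blue); there is no depth.
- ctrl.calibration(name): a dict with "intrinsics" (3x3 intrinsics, pixels), "extrinsics" (4x4, takes a point from world to camera coordinates); the wrist camera has in their place "tool_from_camera" (4x4, takes a point from camera to tool coordinates, whose origin is the TCP and whose axes are the flange's). Camera axes: x right, y up, looking along -z (the intrinsics and any distortion apply to the point x, -y, -z); pixel columns grow to the right and rows downward; lengths in m; the calibration is good to about 2 mm. A picture is of the moment at which its call begins: read the wrist's pose just before it. calibration takes no time and is no camera call.
- ctrl.sign_off(): hands the job in; it is judged then, once.
The state is a dict: "time": time; "qpos": joint angles; "dq": joint speeds; "joint_efforts": joint torques, N m; "eef_pos": TCP position; "tcp_rot": TCP orientation; "contact_force": force on the tool from outside, world axes, zero at the start; "wrist_torque": the same for the moment, N m; "opening": opening from 0.0 (shut) to 1.0 (fully open); "finger_force": force on a finger pad.
Only numpy, scipy, OpenCV 4.12 (cv2) and the standard library are available. Lean on these libraries where they do the work, as an engineer would, in place of code of your own. Each camera call takes 0.05 s, during which the arm holds its last target. There are 200 camera calls.

## Working session

There is one attempt and no reset: what is moved stays moved. The work goes in short steps, Python scripts to look and compute and a tool call to move; the robot and the scene stay as the last step left them, time stands still between calls to the robot, and variables do not carry over. Pictures are saved under pics/ and viewed, at most 10 in all, crops included, and the job is handed in when it is done.

Besides the shell and the picture viewer there is one more tool, called after "Call:" as a command line: name --pt "numbers of a row" for each row, then --argument value for the rest. send_rows: Moves the arm, as the interface text tells. Its arguments: {"type":"object","properties":{"steps":{"type":"array","items":{"type":"array","items":{"type":"number"}}},"squeeze":{"type":"number"}},"required":["steps"]}

```bash
mkdir -p pics; python3 - <<'E'
from plant import ctrl
import cv2,numpy as np
np.set_printoptions(precision=4,suppress=True)
s=ctrl.get_state();print(s)
for n in("scene","top"):
    im=ctrl.read_camera(n);cv2.imwrite(f"pics/{n}0.png",im[:,:,::-1]);print(ctrl.calibration(n))
print(ctrl.calibration("wrist"))
E
```

```text
{'time': 0.0, 'qpos': array([ 0.99  ,  0.2872,  1.5782, -0.    ,  1.2786, -0.15  ]), 'dq': array([ 0.0003, -0.0002, -0.0027, -0.0009,  0.001 ,  0.0011]), 'joint_efforts': array([  0.0013, -40.5964, -29.2636,  -0.    ,   0.0057,   0.    ]), 'eef_pos': array([0.2815, 0.6128, 0.2379]), 'tcp_rot': array([ 0.2137,  0.9769, -0.0011, -0.0004]), 'contact_force': array([-0.0908,  0.1947, -0.162 ]), 'wrist_torque': array([ 0.0172,  0.0504, -0.05  ]), 'finger_force': 0.0, 'opening': 1.0006582621622244}
{'intrinsics': array([[384.2995,   0.    , 257.1488],
       [  0.    , 384.2995, 192.4327],
       [  0.    ,   0.    ,   1.    ]]), 'extrinsics': array([[ 0.8478, -0.5304, -0.0005, -0.5013],
       [ 0.3771,  0.6022,  0.7037, -0.1929],
       [-0.373 , -0.5967,  0.7105, -0.8253],
       [ 0.    ,  0.    ,  0.    ,  1.    ]])}
{'intrinsics': array([[351.7783,   0.    , 252.5031],
       [  0.    , 351.7783, 189.8984],
       [  0.    ,   0.    ,   1.    ]]), 'extrinsics': array([[-0.0236, -0.9997, -0.0062, -0.0364],
       [ 0.9899, -0.0242,  0.1399, -0.5284],
       [-0.14  , -0.0029,  0.9901, -0.9484],
       [ 0.    ,  0.    ,  0.    ,  1.    ]])}
{'intrinsics': array([[276.842 ,   0.    , 255.5518],
       [  0.    , 276.842 , 193.7554],
       [  0.    ,   0.    ,   1.    ]]), 'tool_from_camera': array([[ 0.0013,  0.9548,  0.2971,  0.0737],
       [ 1.    , -0.0012, -0.0005, -0.0016],
       [-0.0001,  0.2971, -0.9548, -0.1342],
       [ 0.    ,  0.    ,  0.    ,  1.    ]])}
```

View pics/top0.png

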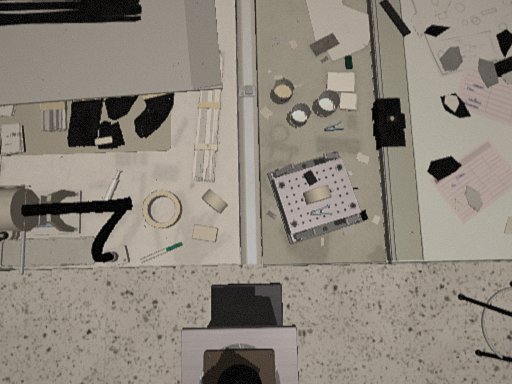

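View pics/scene0.png

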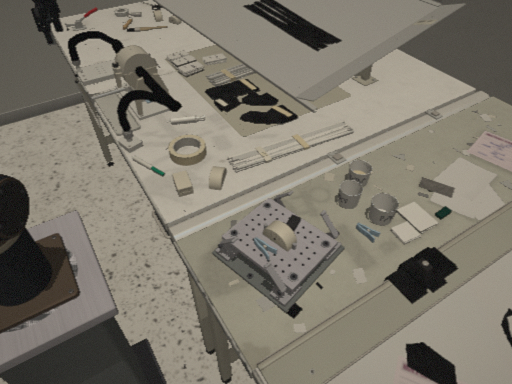

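The top view shows the jig centred near (317,197), with its former and loose clips. The scene view shows it near (280,250). I'll enlarge both.

```bash
python3 - <<'E'
import cv2,numpy as np
a=cv2.imread("pics/top0.png")[145:250,260:375];b=cv2.imread("pics/scene0.png")[185:325,205:355]
a=cv2.resize(a,None,fx=6,fy=5.7,interpolation=cv2.INTER_CUBIC)
a=cv2.resize(cv2.imread("pics/top0.png")[148:248,260:375],None,fx=6,fy=6,interpolation=cv2.INTER_CUBIC)
cv2.imwrite("pics/topc.png",a)
cv2.imwrite("pics/scenec.png",cv2.resize(b,None,fx=4,fy=4,interpolation=cv2.INTER_CUBIC))
E
```

```text
(no output)
```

View pics/topc.png

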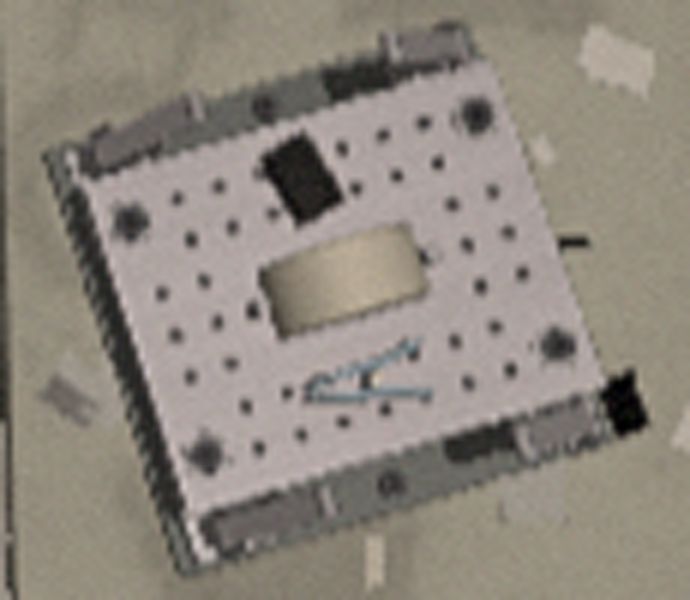

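View pics/scenec.png

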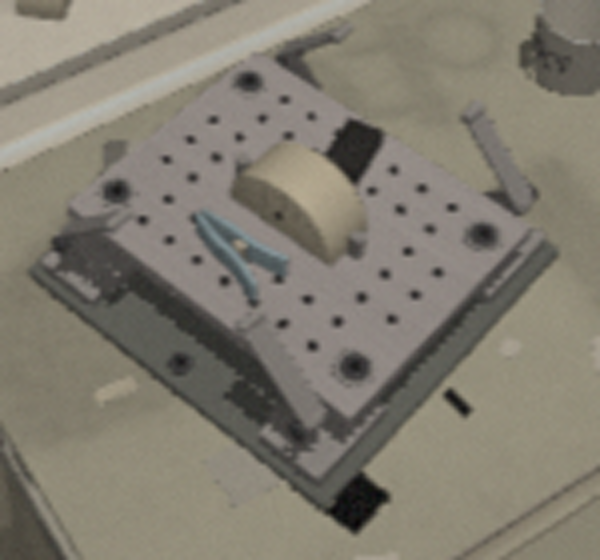

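Bolts in the top crop are NL (205,453), NR (557,343), FL (131,222) and FR (477,115). In the scene crop they are NL (117,190), NR (354,367), FL (248,80) and FR (483,235).

```bash
cat > h.py <<'E'
import numpy as np
from scipy.optimize import least_squares
from scipy.spatial.transform import Rotation as R
np.set_printoptions(precision=4,suppress=True)
L=np.array([[-.056,.084],[-.056,-.084],[.056,.084],[.056,-.084]])
def proj(c,P):
    K=c["intrinsics"];E=c["extrinsics"];p=P@E[:3,:3].T+E[:3,3]
    return np.c_[K[0,0]*p[:,0]/-p[:,2]+K[0,2],K[1,1]*-p[:,1]/-p[:,2]+K[1,2]]
def pts(v,l=L,h=0):
    c,s=np.cos(v[2]),np.sin(v[2]);return np.c_[l@np.array([[c,s],[-s,c]])+v[:2],np.full(len(l),v[3]+h)]
E
python3 - <<'E'
from h import *
from plant import ctrl
T=np.array([[205,453],[557,343],[131,222],[477,115]])/6+[259.58,147.58]
S=np.array([[117,190],[354,367],[248,80],[483,235]])/4+[204.6,184.6]
ct,cs=ctrl.calibration("top"),ctrl.calibration("scene")
f=lambda v:np.r_[(proj(ct,pts(v))-T).ravel(),(proj(cs,pts(v))-S).ravel()]
r=least_squares(f,[.55,-.2,.25,.055]);print(r.x,f(r.x).reshape(-1,2))
for z in(.055,.047):
    q=least_squares(lambda v:f([*v,z]),r.x[:3]);print(z,q.x,q.cost)
v=[*q.x,.05]
print(pts(r.x)); print("thumbs pivot+27",pts(r.x,np.array([[-.091,.057],[-.091,-.057],[.091,.057],[.091,-.057]])))
s=ctrl.get_state();print(R.from_quat(s["tcp_rot"]).as_matrix())
E
```

```text
[ 0.5072 -0.2247  0.2749  0.0541] [[ 0.0879  0.2777]
 [-0.0279  0.4422]
 [-0.1697 -0.1837]
 [-0.12   -0.0003]
 [-0.1059  0.1519]
 [ 0.0894 -0.1472]
 [ 0.3976  0.2271]
 [ 0.1003 -0.2782]]
0.055 [ 0.507  -0.2249  0.2747] 0.4549511883663062
0.047 [ 0.5091 -0.2232  0.2758] 5.697959861924882
[[ 0.4305 -0.1591  0.0541]
 [ 0.4761 -0.3208  0.0541]
 [ 0.5383 -0.1287  0.0541]
 [ 0.5839 -0.2904  0.0541]]
thumbs pivot+27 [[ 0.4042 -0.1946  0.0541]
 [ 0.4351 -0.3043  0.0541]
 [ 0.5793 -0.1452  0.0541]
 [ 0.6103 -0.2549  0.0541]]
[[-0.9086  0.4176 -0.0012]
 [ 0.4176  0.9086 -0.0018]
 [ 0.0003 -0.0022 -1.    ]]
```

```bash
python3 - <<'E'
from h import *
from plant import ctrl
ct,cs=ctrl.calibration("top"),ctrl.calibration("scene")
for a,b in [((127,205),(177,105)),((105,258),(127,140)),((15,210),(130,60)),((28,207),(150,70)),((220,90),(300,97)),((75,210),(90,75))]:
    f=lambda p:np.r_[proj(ct,p[None])[0]-a,proj(cs,p[None])[0]-b]
    r=least_squares(f,[.4,.3,.1]);print(a,r.x,r.fun)
E
```

```text
(127, 205) [0.4877 0.267  0.1303] [ 0.5329 -1.7136 -1.9494  0.3232]
(105, 258) [ 0.3499  0.376  -0.0059] [ 0.2155 -0.8701 -0.9514  0.1085]
(15, 210) [0.4679 0.5324 0.1596] [-0.7443  2.7729  3.6286 -0.4759]
(28, 207) [0.4948 0.5246 0.1181] [ 0.9954 -3.5399 -4.5431  0.6435]
(220, 90) [0.7452 0.0267 0.1998] [-1.214   2.5539  2.852  -0.8368]
(75, 210) [0.4008 0.371  0.2124] [-7.4313 28.9739 35.3856 -4.2932]
```

Call:
send_rows --pt "0 0 -0.05 0 -1" --pt "0 0 -0.1 0 -1" --pt "0 0 -0.15 0 -1" --pt "-0.04 -0.03 -0.15 -5 -1" --pt "-0.08 -0.06 -0.15 -10 -1" --pt "-0.12 -0.09 -0.15 -15 -1" --pt "-0.16 -0.122 -0.15 -20 -1" --pt "-0.2 -0.153 -0.15 -25 -1" --pt "-0.24 -0.184 -0.15 -30 -1" --pt "-0.28 -0.215 -0.15 -35 -1" --pt "-0.32 -0.246 -0.15 -40.4 -1" --pt "-0.36 -0.276 -0.15 -40.4 -1"

```text
time: 1.3
eef_pos: [0.4922, 0.2135, 0.3889]
tcp_rot: [-0.138, 0.99, 0.0, -0.0]
contact_force: [0.1, 0.1, -0.3]
opening: -0.001
finger_force: 0.0
```

```bash
cat > go.py <<'E'
import sys
from h import *
from plant import ctrl
def go(*t):
    s=ctrl.get_state();M=R.from_quat(s["tcp_rot"]).as_matrix()
    print(s["time"],s["eef_pos"],"F",s["contact_force"],"q6",s["qpos"][5],"open",s["opening"],"yawx",np.arctan2(M[1,0],M[0,0]))
    for p in t: print(p,"->",(np.array(p)-s["eef_pos"])@M)
if __name__=="__main__": go(*[list(map(float,a.split(","))) for a in sys.argv[1:]])
E
python3 go.py .4305,-.159,.12
```

```text
1.3 [0.4922 0.2135 0.3889] F [ 0.1054  0.1416 -0.2717] q6 -1.6268267960278369 open -0.0012900166823870626 yawx -2.8655643919125313
[0.4305, -0.159, 0.12] -> [ 0.1608 -0.3416  0.2689]
```

Call:
send_rows --pt "0.02 -0.043 0 0 -1" --pt "0.04 -0.085 0.02 0 -1" --pt "0.06 -0.128 0.05 0 -1" --pt "0.08 -0.171 0.08 0 -1" --pt "0.1 -0.214 0.1 0 -1" --pt "0.12 -0.256 0.12 0 -1" --pt "0.14 -0.299 0.14 0 -1" --pt "0.161 -0.342 0.16 0 -1" --pt "0.161 -0.342 0.2 0 -1" --pt "0.161 -0.342 0.24 0 -1" --pt "0.161 -0.342 0.269 0 -1" --pt "0.161 -0.342 0.269 0 -1"

```text
time: 2.5
eef_pos: [0.426, -0.1555, 0.1153]
tcp_rot: [-0.136, 0.991, 0.004, -0.004]
contact_force: [-0.5, 0.9, -0.4]
opening: -0.006
finger_force: 0.0
```

```bash
python3 - <<'E'
from go import *
go([.4305,-.159,.064])
import cv2
c=ctrl.read_camera("scene");t=ctrl.read_camera("top");w=ctrl.read_camera("wrist")
a=cv2.resize(c[185:325,205:355],(400,373),interpolation=cv2.INTER_CUBIC)
b=cv2.resize(w,(400,300))
o=np.zeros((373,800,3),np.uint8);o[:,:400]=a;o[:300,400:]=b
cv2.imwrite("pics/m1.png",o[:,:,::-1])
E
```

```text
2.5 [ 0.426  -0.1555  0.1153] F [-0.519   0.8697 -0.4058] q6 -2.4186366758694087 open -0.00567537215582433 yawx -2.868127360886602
[0.4305, -0.159, 0.064] -> [-0.0038 -0.005   0.0512]
```

View pics/m1.png

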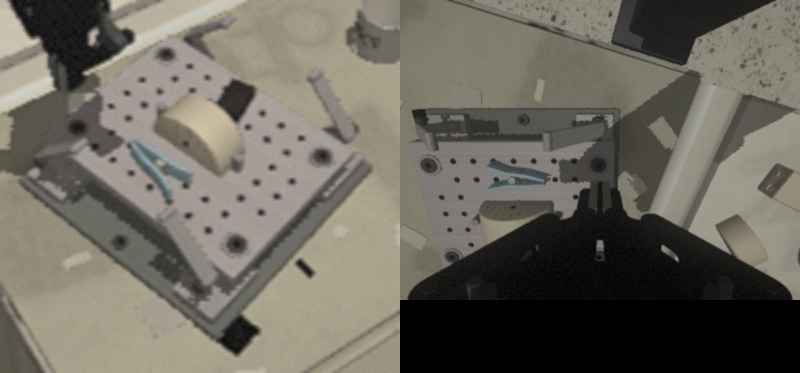

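The gripper, shut, stands over the near-left bolt (wrist view ~(597,165)). The clip and levers are clear of it. Pressing now.

Call:
send_rows --pt "0 0 0 0 -1" --pt "0 0 0.03 0 -1" --pt "0 0 0.048 0 -1" --pt "0 0 0.053 0 -1" --pt "0 0 0.056 0 -1" --pt "0 0 0.058 0 -1" --pt "0 0 0.058 0 -1" --pt "0 0 0.058 0 -1"

```text
time: 3.45
eef_pos: [0.4303, -0.1578, 0.0632]
tcp_rot: [-0.137, 0.991, -0.001, 0.001]
contact_force: [0.4, 0.4, 0.3]
opening: 0.0
finger_force: 0.0
```

```bash
python3 go.py .4305,-.159,.062
```

```text
3.45 [ 0.4303 -0.1578  0.0632] F [0.3695 0.3638 0.2867] q6 -2.418662052517099 open 0.00023831566951767972 yawx -2.8671677448643673
[0.4305, -0.159, 0.062] -> [ 0.0001 -0.0012  0.0012]
```

Call:
send_rows --pt "0 0 0.001 0 -1" --pt "0 0 0.002 0 -1" --pt "0 0 0.002 0 -1" --pt "0 0 0.002 0 -1"

```text
time: 3.85
eef_pos: [0.4304, -0.1577, 0.0625]
tcp_rot: [-0.137, 0.991, -0.0, 0.0]
contact_force: [-3.8, 2.2, 11.1]
opening: 0.004
finger_force: 5.7
```

Call:
send_rows --pt "0 0 0.001 0 -1" --pt "0 0 0.002 0 -1" --pt "0 0 0.002 0 -1" --pt "0 0 0.002 0 -1"

```text
time: 4.25
eef_pos: [0.4305, -0.1577, 0.0622]
tcp_rot: [-0.137, 0.991, 0.0, -0.001]
contact_force: [-8.2, 4.9, 23.3]
opening: -0.002
finger_force: 11.5
```

Near-left is sound. Moving to far left.

Call:
send_rows --pt "0 0 -0.02 0 -1" --pt "0 0 -0.045 0 -1" --pt "-0.03 0 -0.045 0 -1" --pt "-0.07 0 -0.045 0 -1" --pt "-0.1 0 -0.045 0 -1" --pt "-0.112 0 -0.045 0 -1" --pt "-0.112 0 -0.045 0 -1" --pt "-0.112 0 -0.02 0 -1" --pt "-0.112 0 -0.009 0 -1" --pt "-0.112 0 -0.006 0 -1" --pt "-0.112 0 -0.004 0 -1" --pt "-0.112 0 -0.004 0 -1"

```text
time: 5.45
eef_pos: [0.5373, -0.1274, 0.0627]
tcp_rot: [-0.137, 0.991, -0.0, 0.0]
contact_force: [0.4, -0.5, -0.8]
opening: -0.001
finger_force: 0.0
```

Call:
send_rows --pt "0 0 0.001 0 -1" --pt "0 0 0.002 0 -1" --pt "0 0 0.002 0 -1" --pt "0 0 0.002 0 -1"

```text
time: 5.85
eef_pos: [0.5381, -0.1273, 0.061]
tcp_rot: [-0.137, 0.991, -0.0, 0.001]
contact_force: [1.1, -0.2, 1.3]
opening: -0.001
finger_force: 0.7
```

Call:
send_rows --pt "0 0 0.001 0 -1" --pt "0 0 0.002 0 -1" --pt "0 0 0.002 0 -1" --pt "0 0 0.002 0 -1"

```text
time: 6.25
eef_pos: [0.5381, -0.1272, 0.059]
tcp_rot: [-0.137, 0.991, -0.0, 0.001]
contact_force: [0.7, 2.2, 5.2]
opening: -0.004
finger_force: 2.4
```

Call:
send_rows --pt "0 0 0.001 0 -1" --pt "0 0 0.001 0 -1" --pt "0 0 0.001 0 -1"

```text
time: 6.55
eef_pos: [0.5382, -0.1272, 0.0587]
tcp_rot: [-0.137, 0.991, -0.0, 0.001]
contact_force: [0.9, 1.8, 9.4]
opening: -0.005
finger_force: 4.5
```

```bash
python3 - <<'E'
from go import *
v=[.507,-.2249,.2747,.105]
p=pts(v,np.array([[.093,.063],[.056,.084],[.093,.063]]))
p[0,2]=.135;p[2,2]=.062
go(*p.tolist())
E
```

```text
6.55 [ 0.5382 -0.1272  0.0587] F [0.8577 1.7926 9.387 ] q6 -2.260974552617267 open -0.004832037725538685 yawx -2.867266650032744
[0.579423849088667, -0.1390350707029814, 0.135] -> [-0.0366 -0.0226 -0.0762]
[0.5381146820670927, -0.12885898501232015, 0.105] -> [ 0.0005 -0.0016 -0.0463]
[0.579423849088667, -0.1390350707029814, 0.062] -> [-0.0365 -0.0226 -0.0032]
```

Far left is the loose corner: it gave 4 mm and then bottomed. Now its lever.

Call:
send_rows --pt "0 0 -0.03 0 -1" --pt "0 0 -0.06 0 -1" --pt "0 0 -0.08 0 -1" --pt "-0.02 -0.012 -0.08 0 -1" --pt "-0.037 -0.022 -0.08 0 -1" --pt "-0.037 -0.022 -0.08 0 -1" --pt "-0.037 -0.022 -0.06 0 -1" --pt "-0.037 -0.022 -0.05 0 -1" --pt "-0.037 -0.022 -0.043 0 -1" --pt "-0.037 -0.022 -0.036 0 -1" --pt "-0.037 -0.022 -0.036 0 -1"

```text
time: 7.65
eef_pos: [0.5781, -0.1379, 0.0921]
tcp_rot: [-0.137, 0.991, 0.001, -0.001]
contact_force: [-0.1, 0.3, -0.5]
opening: -0.006
finger_force: 0.0
```

Call:
send_rows --pt "0 0 0.007 0 -1" --pt "0 0 0.014 0 -1" --pt "0 0 0.02 0 -1" --pt "0 0 0.025 0 -1" --pt "0 0 0.028 0 -1" --pt "0 0 0.03 0 -1" --pt "0 0 0.03 0 -1"

```text
time: 8.35
eef_pos: [0.5809, -0.1398, 0.0656]
tcp_rot: [-0.137, 0.991, -0.002, 0.002]
contact_force: [0.1, -1.2, 7.0]
opening: -0.0
finger_force: 3.5
```

Call:
send_rows --pt "0 0 0.002 0 -1" --pt "0 0 0.004 0 -1" --pt "0 0 0.005 0 -1" --pt "0 0 0.005 0 -1"

```text
time: 8.75
eef_pos: [0.5817, -0.1407, 0.0626]
tcp_rot: [-0.137, 0.991, -0.003, 0.002]
contact_force: [-4.0, -1.9, 14.4]
opening: -0.001
finger_force: 7.2
```

Call:
send_rows --pt "0 0 0.001 0 -1" --pt "0 0 0.002 0 -1" --pt "0 0 0.002 0 -1"

```text
time: 9.05
eef_pos: [0.5819, -0.1408, 0.0624]
tcp_rot: [-0.137, 0.991, -0.003, 0.002]
contact_force: [-7.0, -2.1, 21.8]
opening: -0.002
finger_force: 11.1
```

Call:
send_rows --pt "0 0 -0.02 0 -1" --pt "0 0 -0.06 0 -1" --pt "0 0 -0.08 0 -1" --pt "0 0 -0.08 0 -1" --pt "0 0 -0.08 0 -1"

```text
time: 9.55
eef_pos: [0.5787, -0.1382, 0.1357]
tcp_rot: [-0.137, 0.991, 0.0, -0.0]
contact_force: [0.1, 0.4, -1.1]
opening: -0.0
finger_force: 0.0
```

```bash
python3 - <<'E'
from go import *
go([.5381,-.1289,.072])
import cv2
c=ctrl.read_camera("scene");w=ctrl.read_camera("wrist")
a=cv2.resize(c[185:325,205:355],(400,373),interpolation=cv2.INTER_CUBIC)
b=cv2.resize(w,(400,300))
o=np.zeros((373,800,3),np.uint8);o[:,:400]=a;o[:300,400:]=b
cv2.imwrite("pics/m2.png",o[:,:,::-1])
E
```

```text
9.55 [ 0.5787 -0.1382  0.1357] F [ 0.1128  0.4021 -1.149 ] q6 -2.2497508197488707 open -0.00010081737505902638 yawx -2.8672730468170187
[0.5381, -0.1289, 0.072] -> [0.0366 0.0199 0.0637]
```

View pics/m2.png

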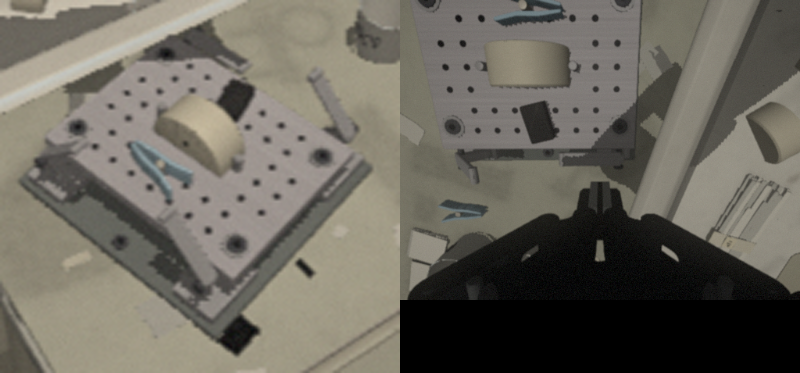

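The far-left lever lies flat (left panel ~(220,55), wrist panel ~(595,157)). The other three are up. Now for the proof press.

Call:
send_rows --pt "0.018 0.011 0 0 -1" --pt "0.037 0.021 0 0 -1" --pt "0.037 0.021 0 0 -1" --pt "0.037 0.021 0.03 0 -1" --pt "0.037 0.021 0.055 0 -1" --pt "0.037 0.021 0.066 0 -1" --pt "0.037 0.021 0.071 0 -1" --pt "0.037 0.021 0.073 0 -1" --pt "0.037 0.021 0.075 0 -1" --pt "0.037 0.021 0.075 0 -1" --pt "0.037 0.021 0.075 0 -1"

```text
time: 10.75
eef_pos: [0.5387, -0.1284, 0.0629]
tcp_rot: [-0.137, 0.991, -0.001, 0.001]
contact_force: [-1.3, 1.4, 4.9]
opening: 0.001
finger_force: 2.4
```

Call:
send_rows --pt "0 0 0.001 0 -1" --pt "0 0 0.001 0 -1" --pt "0 0 0.001 0 -1" --pt "0 0 0.001 0 -1"

```text
time: 11.15
eef_pos: [0.5387, -0.1284, 0.0628]
tcp_rot: [-0.137, 0.991, -0.001, 0.001]
contact_force: [-4.2, 2.8, 10.4]
opening: -0.001
finger_force: 5.0
```

Firm at 10 N with no give. Retreating.

Call:
send_rows --pt "0 0 -0.02 0 -1" --pt "0 0 -0.06 0 -1" --pt "0 0 -0.1 0 -1" --pt "0 0 -0.15 0 -1" --pt "0 0 -0.2 0 -1" --pt "0 0 -0.2 0 -1" --pt "0 0 -0.2 0 -1" --pt "0 0 -0.2 0 -1"

```text
time: 11.95
eef_pos: [0.537, -0.1278, 0.2588]
tcp_rot: [-0.137, 0.991, 0.001, -0.001]
contact_force: [0.6, -0.3, -2.4]
opening: -0.001
finger_force: 0.0
```

```bash
python3 - <<'E'
from go import *
go()
import cv2
c=ctrl.read_camera("scene");w=ctrl.read_camera("wrist")
o=np.zeros((373,800,3),np.uint8);o[:,:400]=cv2.resize(c[185:325,205:355],(400,373),interpolation=cv2.INTER_CUBIC);o[:300,400:]=cv2.resize(w,(400,300))
cv2.imwrite("pics/m3.png",o[:,:,::-1])
E
```

```text
11.95 [ 0.537  -0.1278  0.2588] F [ 0.5624 -0.2671 -2.4148] q6 -2.2624389410029395 open -0.001169898329714708 yawx -2.867336811341115
```

View pics/m3.png

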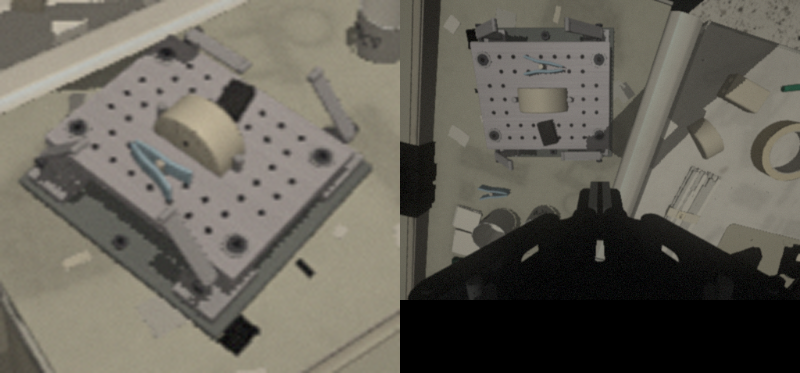

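The far-left lever is flat (left panel ~(218,50)) and the other three stand up. The loose things haven't moved and the arm is clear.

```bash
python3 -c "
from plant import ctrl
print(ctrl.sign_off())"
```

```text
the job is handed in; nothing more can be done
None
```

The far-left corner (bolt_3) was the loose one: I pressed its lever shim_3 flat, its bolt then held firm at about 10 N, and I handed the job in with the other three levers up and the arm clear; I found it on the second press, so bolts 2 and 4 went untested, and the hand-in returned no verdict.

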